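Clamp a printed housing in the finishing fixture

TASK

A 3D-printed housing lies in the nest of the clamping fixture, ready to be drilled. With a fingertip or the back of a finger, push the swing strap round until it stops over the housing, and only then push the cam lever on the strap down flat, as far as it goes, so that the foot clamps the housing. Pick nothing up: leave the housing lying in its nest and the other things where they stand.

Things in the scene. Friction and masses are not known exactly. Their poses are not given: they have to be found in the camera images.
- strap (a joint): Angle (rad) of the swing strap about its vertical pivot: 0 = home, against its stop, over the housing; grows anticlockwise seen from above, up to 1.7; starts between 0.8 and 1.5. Stiff hinge (about 1 N at the strap's end), stays where it is left.
- lever (a joint): Angle (rad) of the cam lever, hinged across the strap: 0 = raised, leaning 1.10 rad above level towards the strap's pivot; grows as it is pushed down towards the pivot; 1.06 = down on its stop, nearly flat along the strap. Starts between 0 and 0.15. Stiff (about 4 N at its pad), stays where it is left.
- pivot (a point): Centre of the strap's vertical pivot axis, at the strap's top face (74 mm above the table), near one end of the fixture. The fixture is fixed: a grey base plate 120 x 270 x 15 mm with its long side along the home strap, a 40 x 40 mm pillar under the pivot, and a low nest for the housing 100 mm from the pivot. This point's -y axis is the direction of the strap when home, and its +x axis is the side from which the strap comes, so the strap is pushed towards -x at the end.
- strap_push (a point): Point on the steel strap's centre line, 155 mm from the pivot, half-way through its thickness (68 mm above the table). The strap is a flat bar 24 mm wide, 12 mm thick, from 20 mm behind the pivot to 175 mm beyond it; its underside is 62 mm above the table, free below down to the base plate (15 mm). This point's +x axis runs along the strap away from the pivot, +y to the side towards which the joint grows (push on this side to bring the strap home).
- strap_end (a point): Middle of the strap's free end, at its top face, 175 mm from the pivot.
- cam_axis (a point): Middle of the lever's hinge axis, on the strap 105 mm from the pivot, 16 mm above the strap's top face (90 mm above the table). Axes as for strap_push: +x along the strap away from the pivot.
- lever_pad (a point): Point on the upper, outer face of the black lever's pad, 55 mm along the lever from its hinge axis and 4.5 mm above its middle plane. The lever is a flat bar 12 mm wide and 9 mm thick with a pad 26 mm wide at 40 to 70 mm from the hinge axis. Push on this face: towards the strap's pivot and down.
- print_center (a point): Centre of the housing: a loose white printed block 52 x 46 x 30 mm, lying on the base plate in the nest between four low aluminium rails with 2 mm play; its top face is 45 mm above the table.
- foot: Rubber foot, 18 mm in diameter, 6 mm thick (origin at its centre), on the spindle under the lever, 105 mm from the pivot. It stands about 4 mm above the housing's top when the strap is home and the lever up; the lever drives it down by 7 mm, through a spring, on to the housing.
- glue_center (a point): Centre of an upright white glue stick, 29 mm in diameter, 96 mm tall; a bystander.
- cup_center (a point): Centre of a blue ceramic cup, 72 mm across, 85 mm tall; a bystander.
- scraper_center (a point): Front end of the handle of a scraper lying flat, 175 mm long, black handle 22 mm wide and 18 mm high, steel blade 45 mm wide; a bystander.

How it is judged (in metres and radians):
On the way, in this order (a step that is already met when the one before it is completed fails the run):
1. the strap is pushed home over the housing while the lever is still up (value of joint strap below 0.06 rad and value of joint lever below 0.5 rad), for 0.2 s.
2. the lever is pushed fully down (value of joint lever above 0.97 rad and value of joint strap below 0.06 rad), for 0.2 s.
At the end, for the whole second after the job is handed in: The strap is home (within 0.06 rad of its stop), the lever down (0.97 rad or more of 1.06), the foot presses on the housing with over 3 N, the housing lies in its nest (moved under 6 mm), and the glue stick, cup and scraper are within 20 mm of where they stood (all of step 2 and contact force between foot and print above 3 N and distance of print_center from where it was at the start of the episode below 0.006 m and distance of each of glue_center, cup_center, scraper_center from where it was at the start of the episode below 0.02 m); the robot touches nothing.
It fails at once if the lever is pushed down while the strap is not over the housing (value of joint lever above 0.5 rad and value of joint strap above 0.12 rad).
It fails at once if the housing is lifted or shoved out of its nest (distance of print_center from where it was at the start of the episode above 0.01 m).
It fails at once if a bystander is knocked, lifted or carried (distance of any of glue_center, cup_center, scraper_center from where it was at the start of the episode above 0.03 m).
It also fails if it takes over 51 s, if anything falls off the work surface, if the arm or the gripper's body presses on something with over 40 N, if the wrist force passes 120 N, or if a joint passes its speed limit or range.

ROBOT

A 6-joint arm with a two-finger parallel gripper is mounted at the origin on the work surface. World frame = base frame: x ahead of the robot, y to its left, z up, the work surface at z = 0. Lengths are in mm, angles in rad, forces in N, time in s.
With the tool pointing down it reaches from about 350 to 725 mm from the base axis. Payload 4.3 kg.
Tool frame: the origin (TCP) lies at the centre of the arm's flange, where the gripper is bolted on; the fingertips stand 173 mm ahead of it and the grasp point (between the pads) lies 155 mm ahead of it (finger_overhang is the distance from the TCP to the fingertips, in mm); z points along the fingers, y is the line along which they close (so a half turn about z gives the same grasp; the last joint's range is limited). The gripper opens to 85 mm and grips with 20 to 120 N. Pads are 22 mm wide; open, the fingers measure 114 mm over their backs; the gripper's body (76 mm by 85 mm) begins 54 mm behind the grasp point. The pads swing forward as they close: fully open they stand 13 mm farther back than shut.
Start: joints at [-1.426, 0.377, 0.081, 1.274, 0, 1.46], TCP at [144.937, -556.454, 404.729] pointing down, gripper open.
Joint ranges: [-2.72, 2.72], [-0.84, 1.66], [-1.02, 1.22], [-1.77, 2.12], [-1.37, 1.28], [-3.14, 3.14]. Speed limits (rad/s): [2.57, 2.57, 3.14, 3.14, 3.14, 3.14].

INTERFACE

Orientations are given as a unit quaternion [w, x, y, z].
In Python, from rig import * gives the robot as it stands. The module is installed in compiled form; this text tells all that it offers.
- The arm moves only by the shell command python3 -m handwheel 'ROWS' [OPENING] [FORCE]. ROWS is a JSON object of lists of equal length, an entry for each row: "translation": the shift along the tool's x, y, z in m, a list of three; "rot": the turn, a rotation vector about the tool's x, y, z in rad, a list of three. In form: {"translation": [[tx, ty, tz], ...], "rot": [[rx, ry, rz], ...]}. A call has 1 to 8 rows; each row shifts and turns the commanded pose from where the row before left it, along the tool's axes as they then stand; what a row does not reach is not made up. A row lasts 1/8 s, in which the tool goes at most 62.5 mm and 10.7 degrees, less where a joint would pass 70% of its speed; a pose out of reach is approached as far as the arm can. A call with a gripper value outside its range is refused whole. OPENING is the finger opening in m, from 0 to 0.0854, set as the call begins (- or left out, the last holds). The fingers move at their own pace and stop on an object; FORCE is the grip in N (left out, the last holds). Time passes only in rows, so rows that do not move let the fingers close. It gives the time, the measured TCP pose, the force, the opening and the grip force at its end, in the units of the state.
- state(): the state, without advancing time (a new reading comes with each control period).
- camera(name): name is "side" or "top"; returns the picture (384x512x3 uint8, red, green, blue); there is no depth.
- calibration(name): a dict with "camera_matrix" (3x3 intrinsics, pixels), "camera_from_world" (4x4, takes a point from world to camera coordinates). Camera axes: x right, y up, looking along -z (the intrinsics and any distortion apply to the point x, -y, -z); pixel columns grow to the right and rows downward; lengths in mm; the calibration is good to about 2 mm. A picture is of the moment at which its call begins. calibration takes no time and is no camera call.
- close_job(): hands the job in; it is judged then, once.
The state is a dict: "time": time; "q": joint angles; "qvel": joint speeds; "effort": joint torques, N m; "ee_pos": TCP position; "eef_rot": TCP orientation; "ft_force": force on the tool from outside, world axes, zero at the start; "torque": the same for the moment, N m; "finger_gap": finger opening in mm; "grasp_force": force on a finger pad.
Only numpy, scipy, OpenCV 4.12 (cv2) and the standard library are available. Lean on these libraries where they do the work, as an engineer would, in place of code of your own. Each camera call takes 0.05 s, during which the arm holds its last target. There are 200 camera calls.

## Working session

There is one attempt and no reset: what is moved stays moved. The work goes in short steps, Python scripts to look and compute and a shell command to move; the robot and the scene stay as the last step left them, time stands still between calls to the robot, and variables do not carry over. Pictures are saved under pics/ and viewed, at most 13 in all, crops included, and the job is handed in when it is done.

```bash
mkdir -p pics
python3 - <<'E'
from rig import *
import cv2
for n in("top","side"):
    im=camera(n)[:,:,::-1]; cv2.imwrite(f"pics/{n}0.png",cv2.resize(im,(800,600),interpolation=cv2.INTER_CUBIC))
    c=calibration(n);print(c)
s=state();print(s)
E
```

```text
{'camera_matrix': array([[365.8683212 ,   0.        , 254.39092591],
       [  0.        , 365.8683212 , 194.56672696],
       [  0.        ,   0.        ,   1.        ]]), 'camera_from_world': array([[-5.18886164e-03, -9.99986001e-01, -1.03615891e-03,
        -2.99269492e+00],
       [ 9.99192477e-01, -5.22602340e-03,  3.98382155e-02,
        -4.28163602e+02],
       [-3.98430728e-02, -8.28607197e-04,  9.99205606e-01,
        -1.11652722e+03],
       [ 0.00000000e+00,  0.00000000e+00,  0.00000000e+00,
         1.00000000e+00]])}
{'camera_matrix': array([[365.81693493,   0.        , 252.6870026 ],
       [  0.        , 365.81693493, 190.33546675],
       [  0.        ,   0.        ,   1.        ]]), 'camera_from_world': array([[-9.92290654e-01, -1.22163507e-01,  2.08646812e-02,
         4.12655706e+02],
       [ 7.86037830e-02, -4.90213465e-01,  8.68050807e-01,
        -1.34989690e+02],
       [-9.58159830e-02,  8.62998747e-01,  4.96036753e-01,
        -9.20921964e+02],
       [ 0.00000000e+00,  0.00000000e+00,  0.00000000e+00,
         1.00000000e+00]])}
{'time': 0.1, 'q': array([-1.42629015e+00,  3.78000793e-01,  7.97801936e-02,  1.27439956e+00,
       -1.88776576e-05,  1.46052847e+00]), 'qvel': array([-6.60128390e-04, -1.36730285e-03,  4.88004534e-03, -4.04789338e-04,
        1.36938129e-03, -5.10935374e-05]), 'effort': array([ 8.95284502e-04, -4.64692676e+01,  2.70583570e+01,  1.20970604e-02,
       -1.05467841e-04, -4.92650784e-06]), 'ee_pos': array([ 144.89818865, -556.16962961,  403.85587366]), 'eef_rot': array([-9.11620610e-04,  9.91896826e-01,  1.27042726e-01, -2.50479150e-05]), 'ft_force': array([-1.09401859, -0.7027849 , -0.5354442 ]), 'torque': array([ 0.03093025,  0.0015071 , -0.00125012]), 'grasp_force': 0.0, 'finger_gap': 85.33987977020186}
```

View pics/top0.png

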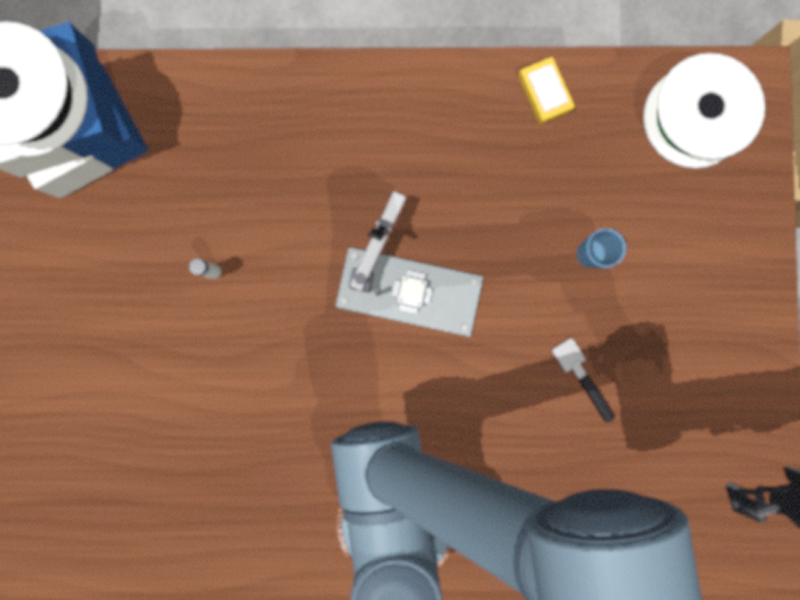

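View pics/side0.png

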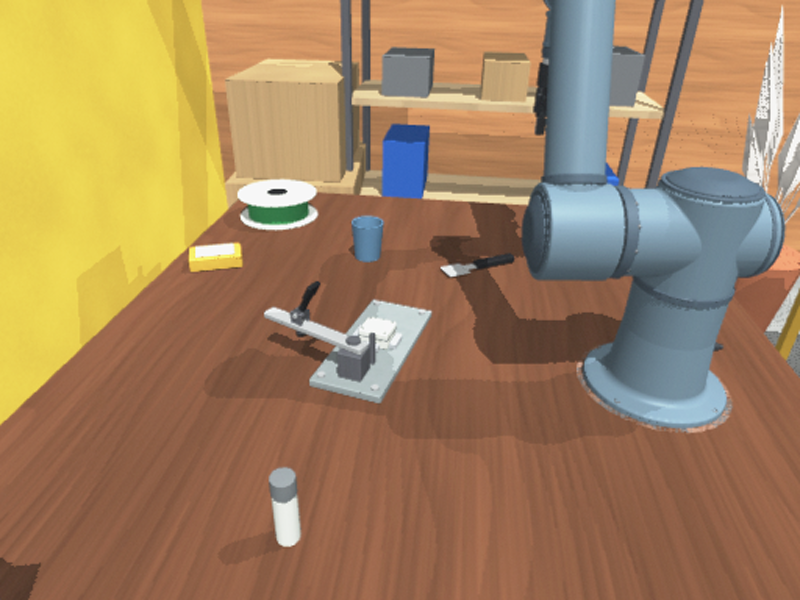

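The top view shows the pivot at about (361,281), the strap end at (398,196), and the plate corners at (348,249), (482,275), (470,336) and (337,308). The glue stick, cup and scraper are well clear. I'll enlarge the fixture next.

```bash
cat > h.py <<'E'
from rig import *
import numpy as np,cv2
def ray(n,uv,z):
    c=calibration(n);K=c["camera_matrix"];T=c["camera_from_world"];R=T[:3,:3];o=-R.T@T[:3,3]
    d=np.linalg.inv(K)@[uv[0],uv[1],1];d=R.T@[d[0],-d[1],-d[2]]
    return o+d*(z-o[2])/d[2]
def proj(n,p):
    c=calibration(n);q=c["camera_from_world"]@np.r_[p,1];v=c["camera_matrix"]@[q[0],-q[1],-q[2]];return v[:2]/v[2]
E
python3 - <<'E'
from h import *
im=cv2.imread("pics/top0.png")
c=camera("top")[110:230,205:325,::-1]
cv2.imwrite("pics/crop1.png",cv2.resize(c,(600,600),interpolation=cv2.INTER_CUBIC))
f=.64
for nm,u,z in[("piv",(361,281),74),("end",(398,196),74),("c1",(348,249),15),("c2",(482,275),15),("c3",(470,336),15),("c4",(337,308),15),("print",(412,292),45)]:
    print(nm,ray("top",((u[0]+.5)*f-.5,(u[1]+.5)*f-.5),z).round(1))
E
```

```text
piv [469.2  62.8  74. ]
end [627.9  -6.8  74. ]
c1 [537.1  92.   15. ]
c2 [ 484.5 -170.7   15. ]
c3 [ 365.2 -145.9   15. ]
c4 [421.2 113.7  15. ]
print [450.  -32.5  45. ]
```

View pics/crop1.png

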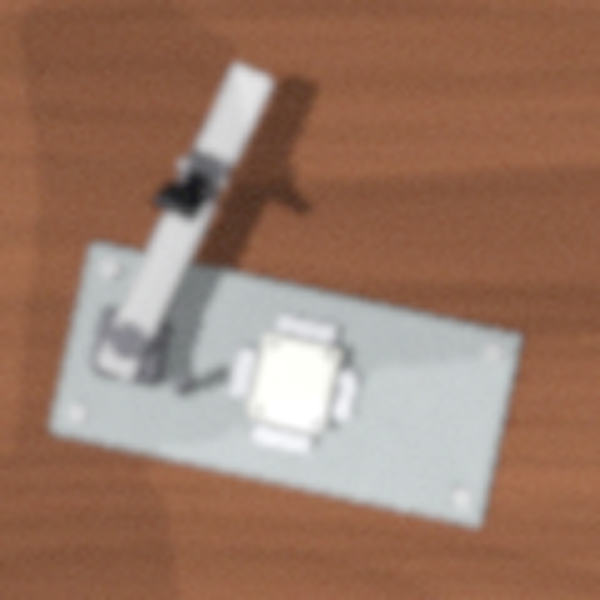

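The crop shows the strap pointing up and right, with its end at (254,72) and the pivot at (127,338). The lever, at about (190,190), leans towards the pivot, and the nest is centred at (292,385). The strap angle comes out at about 1.36 rad. I'll shut the fingers and turn the tool so its x axis points along the strap towards the pivot.

```bash
python3 -m handwheel '{"translation":[[0,0,0],[0,0,0],[0,0,0],[0,0,0],[0,0,0],[0,0,0],[0,0,0]],"rot":[[0,0,-0.176],[0,0,-0.176],[0,0,-0.176],[0,0,-0.176],[0,0,-0.176],[0,0,-0.176],[0,0,-0.176]]}' 0 30
python3 -m handwheel '{"translation":[[0,0,0],[0,0,0],[0,0,0],[0,0,0],[0,0,0],[0,0,0],[0,0,0],[0,0,0]],"rot":[[0,0,-0.176],[0,0,-0.176],[0,0,-0.176],[0,0,-0.176],[0,0,-0.176],[0,0,-0.176],[0,0,-0.176],[0,0,0]]}'
cat >> h.py <<'E'
def pv(x,y):
    a=ray("top",(205+(x+.5)/5-.5,110+(y+.5)/5-.5),74);return a
PIV=np.array([469.2,62.8]);
HOME=np.arctan2(-.979,-.204)
def togo(th,r,d,z):  # tool-frame shift to strap-polar target; also yaw error
    from scipy.spatial.transform import Rotation as Ro
    s=state();R=Ro.from_quat(s["eef_rot"],scalar_first=True).as_matrix();a=HOME+th
    t=np.r_[PIV+r*np.array([np.cos(a),np.sin(a)])+d*np.array([-np.sin(a),np.cos(a)]),z]
    print("t",s["time"],"pos",s["ee_pos"].round(1),"shift",(R.T@(t-s["ee_pos"])).round(1),"yaw wanted about tool z",round(float((np.arctan2(R[1,0],R[0,0])-(a+np.pi)+np.pi)%(2*np.pi)-np.pi),3),"tilt",R[:,2].round(4),"F",s["ft_force"].round(1),"gap",s["finger_gap"],"q",s["q"].round(2))
E
python3 - <<'E'
from h import *
p=pv(127,338)[:2];e=pv(254,72)[:2];print(p,e,np.linalg.norm(e-p),np.arctan2(*(e-p)[::-1])-HOME)
togo(1.363,160,50,225)
E
```

```text
time: 1.02
ee_pos: [144.9, -556.3, 404.3]
eef_rot: [-0.0, 0.734, 0.679, 0.0]
ft_force: [0.6, -1.0, 0.0]
finger_gap: -0.1
grasp_force: 0.0
time: 2.02
ee_pos: [144.9, -556.4, 404.4]
eef_rot: [-0.0, 0.211, 0.978, 0.0]
ft_force: [0.1, -0.2, -0.3]
finger_gap: -0.1
grasp_force: 0.0
[476.33314863  65.23363393] [631.61779938  -9.29174282] 172.24213926725653 1.3287714428893613
t 2.025 pos [ 144.9 -556.4  404.4] shift [-199.7  749.5  179.7] yaw wanted about tool z -0.012 tilt [-1.e-04  7.e-04 -1.e+00] F [ 0.1 -0.2 -0.3] gap -0.08349240615230054 q [-1.43  0.38  0.08  1.27  0.   -1.  ]
```

```bash
sed -i 's/^PIV=.*/PIV=np.array([472.,64.])/' h.py
python3 -m handwheel '{"translation":[[-0.014,0.05,0],[-0.014,0.05,0],[-0.014,0.05,0],[-0.014,0.05,0],[-0.014,0.05,0],[-0.014,0.05,0],[-0.014,0.05,0],[-0.014,0.05,0]],"rot":[[0,0,0],[0,0,0],[0,0,0],[0,0,0],[0,0,0],[0,0,0],[0,0,0],[0,0,0]]}'
python3 -m handwheel '{"translation":[[-0.014,0.05,0],[-0.014,0.05,0],[-0.014,0.05,0],[-0.014,0.05,0],[-0.014,0.05,0],[-0.014,0.05,0],[-0.014,0.05,0],[0,0,0]],"rot":[[0,0,0],[0,0,0],[0,0,0],[0,0,0],[0,0,0],[0,0,0],[0,0,0],[0,0,0]]}'
python3 - <<'E'
from h import *
togo(1.345,160,50,225)
E
```

```text
time: 3.02
ee_pos: [412.0, -236.2, 404.8]
eef_rot: [0.0, 0.212, 0.977, -0.0]
ft_force: [0.3, -0.5, -0.8]
finger_gap: -0.5
grasp_force: 0.0
time: 4.03
ee_pos: [645.6, 44.2, 403.2]
eef_rot: [-0.0, 0.209, 0.978, 0.0]
ft_force: [0.0, -0.9, 0.2]
finger_gap: -0.1
grasp_force: 0.0
t 4.025 pos [645.6  44.2 403.2] shift [  5.9  -4.6 178.2] yaw wanted about tool z 0.01 tilt [-8.e-04  6.e-04 -1.e+00] F [ 0.  -0.9  0.2] gap -0.05416075812948925 q [-0.03  0.54  0.32  1.36  0.    0.39]
```

```bash
python3 -m handwheel '{"translation":[[0.002,0,0.03],[0.002,0,0.03],[0.002,0,0.03],[0,0,0.03],[0,0,0.03],[0,0,0.028],[0,0,0]],"rot":[[0,0,0],[0,0,0],[0,0,0],[0,0,0],[0,0,0],[0,0,0],[0,0,0]]}'
python3 - <<'E'
from h import *
togo(1.345,160,50,225)
a=camera("top")[90:230,195:335,::-1];b=camera("side")[110:280,140:310,::-1]
cv2.imwrite("pics/c2.png",np.hstack([cv2.resize(a,(400,400),interpolation=2),cv2.resize(b,(400,400),interpolation=2)]))
E
```

```text
time: 4.9
ee_pos: [636.6, 43.0, 224.3]
eef_rot: [-0.003, 0.211, 0.977, -0.001]
ft_force: [-0.3, -1.0, 0.3]
finger_gap: -0.0
grasp_force: 0.0
t 4.9 pos [636.6  43.  224.3] shift [-1.7  0.2 -0.7] yaw wanted about tool z 0.006 tilt [-6.2e-03 -2.0e-04 -1.0e+00] F [-0.3 -1.   0.3] gap -0.006638220885147253 q [-0.03  0.61 -0.03  0.94 -0.    0.39]
```

View pics/c2.png

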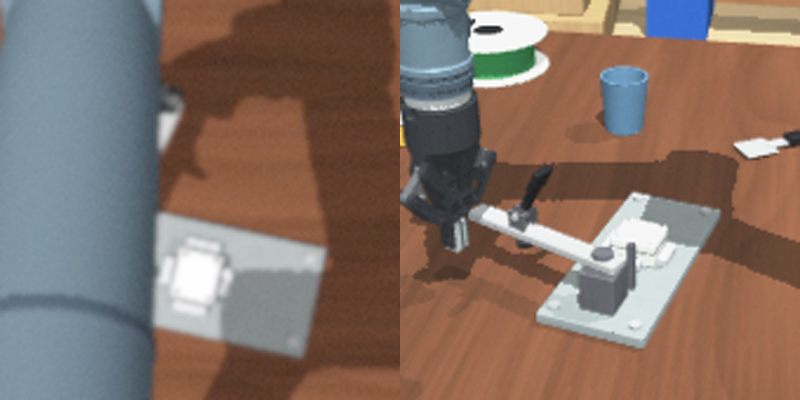

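The picture shows the shut fingertips at (455,245) beside the strap end, on its left, with the tips below strap height. I'll close the gap, then sweep round the pivot.

```bash
python3 -m handwheel '{"translation":[[0,-0.01,0],[0,-0.01,0],[-0.0016,-0.0129,0],[-0.0016,-0.0129,0],[-0.0016,-0.0129,0],[-0.0016,-0.0129,0],[-0.0016,-0.0129,0],[-0.0016,-0.0129,0]],"rot":[[0,0,0],[0,0,0],[0,0,0.08],[0,0,0.08],[0,0,0.08],[0,0,0.08],[0,0,0.08],[0,0,0.08]]}'
python3 - <<'E'
from h import *
togo(1.345-.48,160,28,225)
b=camera("side")[110:280,140:310,::-1]
cv2.imwrite("pics/c3.png",cv2.resize(b,(500,500),interpolation=2))
E
```

```text
time: 6.0
ee_pos: [593.5, -43.2, 227.6]
eef_rot: [0.001, 0.438, 0.899, 0.0]
ft_force: [0.9, 0.7, 0.2]
finger_gap: -0.1
grasp_force: 0.5
t 6.0 pos [593.5 -43.2 227.6] shift [-0.8 -2.3  2.6] yaw wanted about tool z 0.005 tilt [ 2.1e-03 -1.0e-04 -1.0e+00] F [0.9 0.7 0.2] gap -0.076289908502508 q [-0.18  0.52 -0.17  0.88  0.    0.73]
```

View pics/c3.png

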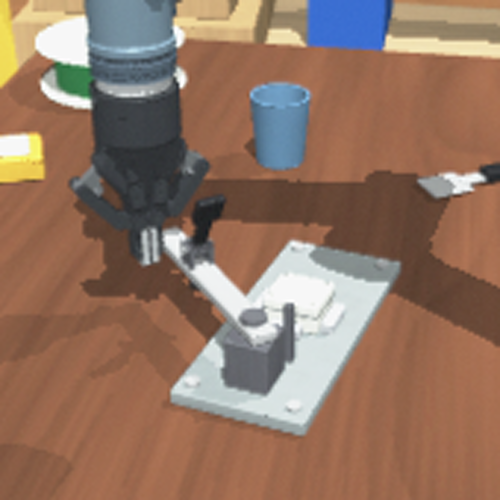

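The strap has swung with the finger, and the lever is still up at (208,210). I'll carry on.

```bash
python3 -m handwheel '{"translation":[[-0.0016,-0.0129,0.0005],[-0.0016,-0.0129,0.0005],[-0.0016,-0.0129,0.0005],[-0.0016,-0.0129,0.0005],[-0.0016,-0.0129,0],[-0.0016,-0.0129,0],[-0.0016,-0.0129,0],[-0.0016,-0.0129,0]],"rot":[[0,0,0.08],[0,0,0.08],[0,0,0.08],[0,0,0.08],[0,0,0.08],[0,0,0.08],[0,0,0.08],[0,0,0.08]]}'
python3 -m handwheel '{"translation":[[-0.0008,-0.0065,0],[-0.0008,-0.0065,0],[-0.0008,-0.0065,0],[0,0,0]],"rot":[[0,0,0.04],[0,0,0.04],[0,0,0.04],[0,0,0]]}'
python3 - <<'E'
from h import *
togo(0.1,160,27,225)
a=camera("top")[90:230,195:335,::-1];b=camera("side")[110:280,140:310,::-1]
cv2.imwrite("pics/c4.png",np.hstack([cv2.resize(a,(400,400),interpolation=2),cv2.resize(b,(400,400),interpolation=2)]))
E
```

```text
time: 7.05
ee_pos: [504.5, -93.0, 225.6]
eef_rot: [0.001, 0.698, 0.716, 0.0]
ft_force: [0.5, 0.2, 0.2]
finger_gap: -0.1
grasp_force: 0.5
time: 7.55
ee_pos: [484.2, -94.3, 224.6]
eef_rot: [-0.0, 0.739, 0.674, -0.0]
ft_force: [-0.3, -0.2, -0.0]
finger_gap: -0.1
grasp_force: 0.0
t 7.55 pos [484.2 -94.3 224.6] shift [-3.8 -1.8 -0.4] yaw wanted about tool z 0.013 tilt [-9.e-04  4.e-04 -1.e+00] F [-0.3 -0.2 -0. ] gap -0.14491226223596668 q [-0.32  0.35 -0.46  0.76  0.    1.34]
```

View pics/c4.png

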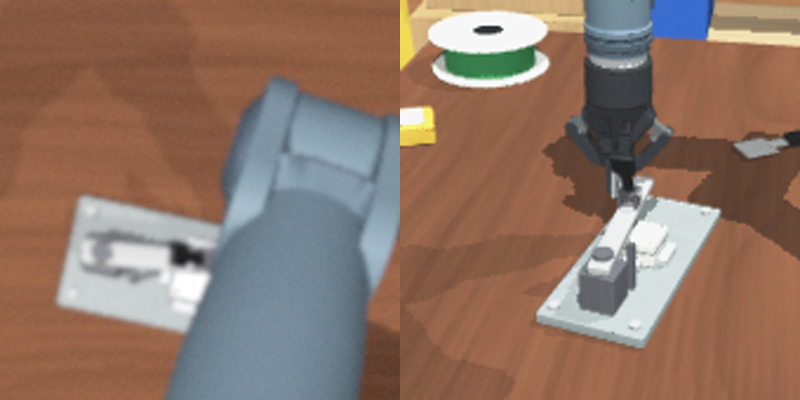

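The strap is almost home, about 0.1 rad short. I'll push slowly until the force rises.

```bash
python3 -m handwheel '{"translation":[[-0.0008,-0.0055,0],[-0.0004,-0.0045,0],[-0.0004,-0.003,0],[0,0,0]],"rot":[[0,0,0.035],[0,0,0.028],[0,0,0.02],[0,0,0]]}'
python3 -m handwheel '{"translation":[[-0.0003,-0.002,0],[-0.0003,-0.002,0],[0,0,0]],"rot":[[0,0,0.012],[0,0,0.012],[0,0,0]]}'
python3 - <<'E'
from h import *
togo(0.0,160,27,225)
E
```

```text
time: 8.15
ee_pos: [471.3, -94.5, 224.6]
eef_rot: [-0.0, 0.766, 0.642, -0.0]
ft_force: [-0.5, 1.0, 0.0]
finger_gap: -0.2
grasp_force: 0.0
time: 8.52
ee_pos: [467.4, -94.4, 224.7]
eef_rot: [-0.0, 0.774, 0.633, -0.0]
ft_force: [-0.6, 0.0, 0.0]
finger_gap: -0.3
grasp_force: 0.0
t 8.525 pos [467.4 -94.4 224.7] shift [-4.  -0.9 -0.3] yaw wanted about tool z 0.006 tilt [-4.e-04 -0.e+00 -1.e+00] F [-0.6  0.   0. ] gap -0.30407824981456116 q [-0.33  0.32 -0.5   0.75 -0.    1.44]
```

```bash
Z='"rot":[[0,0,0],[0,0,0]]}'
python3 -m handwheel '{"translation":[[0,-0.0015,0],[0,-0.0015,0]],"rot":[[0,0,0],[0,0,0]]}' | grep -E "pos|force"
python3 -m handwheel '{"translation":[[0,-0.0015,0],[0,-0.0015,0]],"rot":[[0,0,0],[0,0,0]]}' | grep -E "pos|force"
python3 -m handwheel '{"translation":[[0,-0.0015,0],[0,-0.0015,0]],"rot":[[0,0,0],[0,0,0]]}' | grep -E "pos|force"
python3 - <<'E'
from h import *
togo(0.0,160,27,225)
a=camera("top")[120:200,210:290,::-1];b=camera("side")[170:270,200:300,::-1]
cv2.imwrite("pics/c5.png",np.hstack([cv2.resize(a,(400,400),interpolation=2),cv2.resize(b,(400,400),interpolation=2)]))
E
```

```text
ee_pos: [464.7, -93.9, 224.7]
ft_force: [0.9, -0.0, -0.3]
grasp_force: 0.4
ee_pos: [463.3, -93.7, 225.2]
ft_force: [7.6, -1.1, -5.3]
grasp_force: 3.7
ee_pos: [462.3, -93.6, 225.9]
ft_force: [13.3, -2.9, -7.9]
grasp_force: 6.1
t 9.275 pos [462.3 -93.6 225.9] shift [-3.8  4.3  0.9] yaw wanted about tool z 0.006 tilt [ 0.0095 -0.0016 -1.    ] F [13.3 -2.9 -7.9] gap -0.31346896951264336 q [-0.33  0.31 -0.52  0.74  0.    1.44]
```

View pics/c5.png

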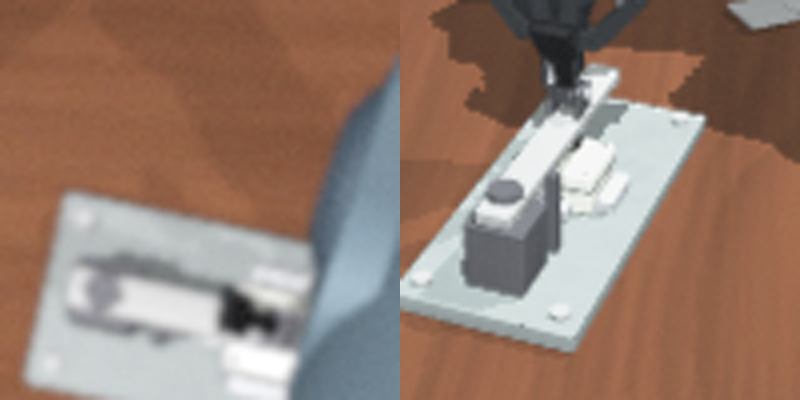

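The force rose to 13 N, and the picture shows the strap lying parallel to the plate over the nest. The strap is at its stop. I'll retreat, rise and go over the lever.

```bash
python3 -m handwheel '{"translation":[[0,0.008,0],[0,0.02,0],[0,0,-0.03],[0,0,-0.03],[0,0,-0.03],[0,0,-0.03],[0,0,-0.02],[0,0,0]],"rot":[[0,0,0],[0,0,0],[0,0,0],[0,0,0],[0,0,0],[0,0,0],[0,0,0],[0,0,0]]}'
python3 - <<'E'
from h import *
togo(0.0,112,0,360)
E
```

```text
time: 10.38
ee_pos: [486.5, -98.2, 365.8]
eef_rot: [0.001, 0.774, 0.633, 0.0]
ft_force: [-0.4, 0.0, 0.6]
finger_gap: -0.1
grasp_force: 0.0
t 10.375 pos [486.5 -98.2 365.8] shift [ 44.1 -47.    5.7] yaw wanted about tool z 0.006 tilt [ 1.6e-03 -7.0e-04 -1.0e+00] F [-0.4  0.   0.6] gap -0.06272287888822521 q [-0.33  0.23 -0.22  1.12 -0.    1.44]
```

```bash
python3 -m handwheel '{"translation":[[0.022,-0.0235,0],[0.022,-0.0235,0],[0,0,0.017],[0,0,0.017],[0,0,0.017],[0,0,0]],"rot":[[0,0,0],[0,0,0],[0,0,0],[0,0,0],[0,0,0],[0,0,0]]}'
python3 - <<'E'
from h import *
togo(0.0,112,0,314)
a=camera("top")[120:220,210:310,::-1];b=camera("side")[150:250,200:300,::-1]
cv2.imwrite("pics/c6.png",np.hstack([cv2.resize(a,(400,400),interpolation=2),cv2.resize(b,(400,400),interpolation=2)]))
E
```

```text
time: 11.12
ee_pos: [447.3, -45.3, 311.3]
eef_rot: [-0.002, 0.774, 0.633, -0.002]
ft_force: [0.5, -0.6, -0.2]
finger_gap: 0.2
grasp_force: 0.0
t 11.125 pos [447.3 -45.3 311.3] shift [ 0.   1.8 -2.7] yaw wanted about tool z 0.006 tilt [-0.0057  0.0013 -1.    ] F [ 0.5 -0.6 -0.2] gap 0.1625862111102863 q [-0.24  0.19 -0.43  0.96 -0.    1.53]
```

View pics/c6.png

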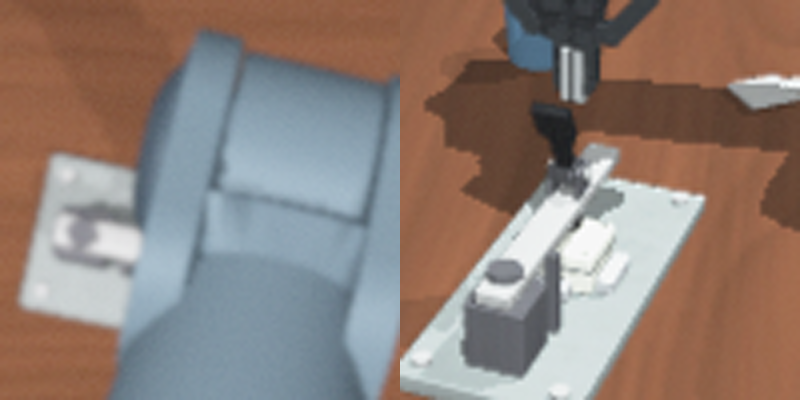

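The side crop shows the raised lever with its pad top at (553,108), and the fingertips at (575,100), behind it and a little higher. I'll compare these with projections.

Run:
```python
from h import *
f=lambda p:((proj("side",p)-[200,150]+.5)*4-.5+[400,0]).round(0)
for z in(125,138,150):print(z,f([447.3,-45.3,z]))
s=np.array([np.cos(HOME),np.sin(HOME)])
for r,z in((73,153),(105,90),(0,74),(175,74)):print(r,z,f(np.r_[PIV+r*s,z]))
```

```text
125 [576. 115.]
138 [577.  97.]
150 [577.  80.]
73 153 [552. 102.]
105 90 [570. 167.]
0 74 [509. 272.]
175 74 [604. 140.]
```

Everything matches the model to within 2 mm. I'll push the lever round its arc.

```bash
python3 -m handwheel '{"translation":[[0.009,0.001,0],[0.009,0.001,0],[0.0065,0,0.003],[0.0065,0,0.003],[0.0065,0,0.006],[0.0065,0,0.006]],"rot":[[0,0,0],[0,0,0],[0,0,0],[0,0,0],[0,0,0],[0,0,0]]}'
python3 -m handwheel '{"translation":[[0.0045,0,0.0065],[0.0045,0,0.0065],[0.0035,0,0.006],[0.0035,0,0.006],[0,0,0.002],[0,0,0]],"rot":[[0,0,0],[0,0,0],[0,0,0],[0,0,0],[0,0,0],[0,0,0]]}'
python3 - <<'E'
from h import *
togo(0.0,52,0,265)
b=camera("side")[150:250,200:300,::-1]
cv2.imwrite("pics/c7.png",cv2.resize(b,(500,500),interpolation=2))
E
```

```text
time: 11.98
ee_pos: [460.3, -2.8, 295.7]
eef_rot: [0.001, 0.774, 0.633, 0.0]
ft_force: [1.8, -3.7, 2.6]
finger_gap: -0.4
grasp_force: 1.9
time: 12.72
ee_pos: [462.2, 12.8, 269.6]
eef_rot: [-0.0, 0.774, 0.633, -0.0]
ft_force: [-4.8, -3.2, 15.6]
finger_gap: 0.6
grasp_force: 7.9
t 12.725 pos [462.2  12.8 269.6] shift [ 0.1 -0.8  4.6] yaw wanted about tool z 0.006 tilt [-7.e-04 -2.e-04 -1.e+00] F [-4.8 -3.2 15.6] gap 0.6279491485668898 q [-0.11  0.25 -0.47  0.85 -0.    1.66]
```

View pics/c7.png

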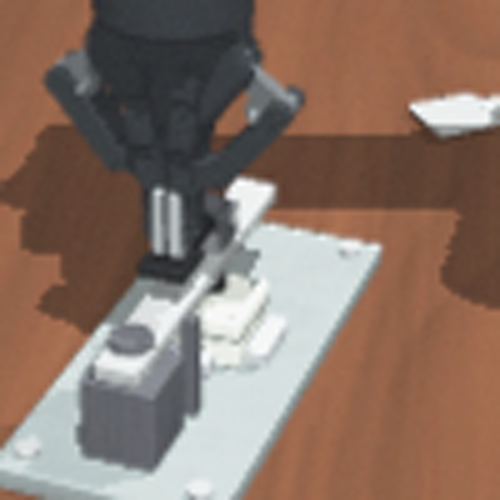

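The lever is nearly flat, with the fingertips on the pad at (165,255) and 16 N upward. I'll press on down to its stop.

```bash
python3 -m handwheel '{"translation":[[0,0,0.002],[0,0,0.002]],"rot":[[0,0,0],[0,0,0]]}' | grep -E "pos|ft"
python3 -m handwheel '{"translation":[[0,0,0.002],[0,0,0.002],[0,0,0]],"rot":[[0,0,0],[0,0,0],[0,0,0]]}' | grep -E "pos|ft"
python3 -m handwheel '{"translation":[[0,0,0.002],[0,0,0.002],[0,0,0]],"rot":[[0,0,0],[0,0,0],[0,0,0]]}' | grep -E "pos|ft"
```

```text
ee_pos: [462.9, 12.7, 268.7]
ft_force: [-14.2, -2.9, 50.3]
ee_pos: [464.1, 12.5, 268.2]
ft_force: [-18.4, -2.6, 64.8]
ee_pos: [465.3, 12.4, 267.6]
ft_force: [-24.1, -2.6, 88.2]
```

That's a hard stop. There is some sideways drift towards +x, so I'll release straight up, clear off and check the strap angle.

```bash
python3 -m handwheel '{"translation":[[0,0,-0.006],[0,0,-0.006],[0,0,-0.03],[0,0,-0.04],[0,0,-0.04],[0,0.05,0],[0,0.05,0],[0,0.05,0]],"rot":[[0,0,0],[0,0,0],[0,0,0],[0,0,0],[0,0,0],[0,0,0],[0,0,0],[0,0,0]]}' | grep -E "pos|ft"
python3 -m handwheel '{"translation":[[0,0.05,0],[0,0.05,0],[0,0.05,0],[0,0,0],[0,0,0]],"rot":[[0,0,0],[0,0,0],[0,0,0],[0,0,0],[0,0,0]]}' | grep -E "time|pos|ft"
python3 - <<'E'
from h import *
a=camera("top")[130:210,210:310,::-1];b=camera("side")[170:270,190:290,::-1]
cv2.imwrite("pics/c8.png",np.hstack([cv2.resize(a,(500,400),interpolation=2),cv2.resize(b,(300,400),interpolation=2)]))
E
```

```text
ee_pos: [610.6, -16.4, 377.1]
ft_force: [0.2, -0.4, 0.4]
time: 15.4
ee_pos: [754.9, -45.7, 376.4]
ft_force: [-0.3, 0.6, -0.1]
```

View pics/c8.png

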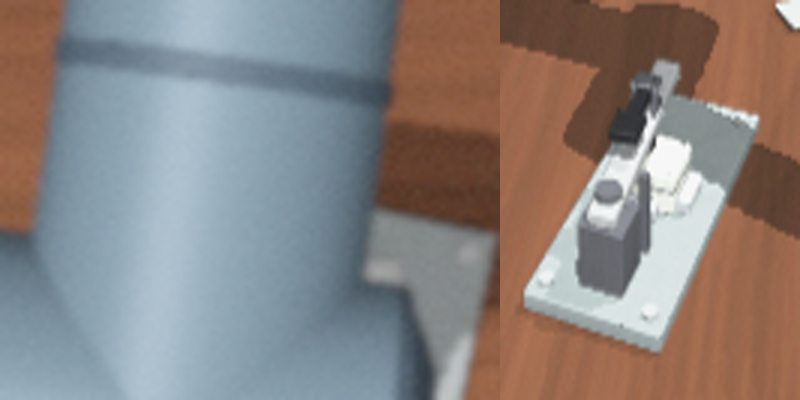

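The top view is blocked by the arm. In the side crop the strap's end at (667,70) sits about 13 mm off its home position, so the press dragged the strap a little outward. The lever is flat. I'll push the strap home again from the same side.

Run:
```python
from h import *
togo(0.0,157,60,377)
```

```text
t 15.5 pos [754.1 -45.6 379.4] shift [-105.6 -239.2    2.6] yaw wanted about tool z 0.007 tilt [-1.1e-03  9.0e-04 -1.0e+00] F [-0.6 -0.9  0.2] gap 0.06461332725234899 q [-0.14  0.83  0.79  1.54  0.    1.62]
```

```bash
python3 -m handwheel '{"translation":[[-0.02,-0.04,0],[-0.02,-0.04,0],[-0.02,-0.04,0],[-0.02,-0.04,0],[-0.02,-0.04,0],[-0.006,-0.039,0],[0,0,0]],"rot":[[0,0,0],[0,0,0],[0,0,0],[0,0,0],[0,0,0],[0,0,0.007],[0,0,0]]}' | grep -E "pos|ft"
python3 -m handwheel '{"translation":[[0,0,0.03],[0,0,0.03],[0,0,0.03],[0,0,0.03],[0,0,0.032],[0,0,0],[0,0,0]],"rot":[[0,0,0],[0,0,0],[0,0,0],[0,0,0],[0,0,0],[0,0,0],[0,0,0]]}' | grep -E "pos|ft"
python3 - <<'E'
from h import *
togo(0.0,157,22.7,225)
E
```

```text
ee_pos: [495.1, -101.6, 379.7]
ft_force: [0.8, 0.0, -0.1]
ee_pos: [500.4, -102.8, 228.4]
ft_force: [0.3, -0.5, 0.8]
t 17.25 pos [ 500.4 -102.8  228.4] shift [  0.5 -39.2   3.3] yaw wanted about tool z -0.0 tilt [ 2.2e-03 -7.0e-04 -1.0e+00] F [ 0.3 -0.5  0.8] gap 0.0833482826736595 q [-0.33  0.38 -0.41  0.79  0.    1.45]
```

```bash
python3 -m handwheel '{"translation":[[0,-0.007,0.003],[0,-0.007,0],[0,-0.006,0]],"rot":[[0,0,0],[0,0,0],[0,0,0]]}' | grep -E "pos|ft"
for i in 1 ; do python3 -m handwheel '{"translation":[[0,-0.003,0],[0,-0.003,0]],"rot":[[0,0,0],[0,0,0]]}' | grep -E "pos|ft"; done
python3 -m handwheel '{"translation":[[0,-0.003,0],[0,-0.003,0]],"rot":[[0,0,0],[0,0,0]]}' | grep -E "pos|ft"
python3 -m handwheel '{"translation":[[0,-0.003,0],[0,-0.003,0]],"rot":[[0,0,0],[0,0,0]]}' | grep -E "pos|ft"
```

```text
ee_pos: [479.9, -98.8, 224.2]
ft_force: [0.3, -0.2, 0.3]
ee_pos: [475.4, -98.0, 224.3]
ft_force: [3.8, -1.5, -1.2]
ee_pos: [469.2, -96.9, 224.2]
ft_force: [3.7, -2.5, 0.5]
ee_pos: [463.3, -95.5, 224.2]
ft_force: [8.3, -4.8, -2.4]
```

```bash
python3 -m handwheel '{"translation":[[0,-0.002,0],[0,-0.002,0]],"rot":[[0,0,0],[0,0,0]]}' | grep -E "pos|ft"
python3 -m handwheel '{"translation":[[0,-0.002,0],[0,-0.002,0],[0,0,0],[0,0,0]],"rot":[[0,0,0],[0,0,0],[0,0,0],[0,0,0]]}' | grep -E "pos|ft"
```

```text
ee_pos: [462.1, -95.3, 224.7]
ft_force: [14.8, -4.2, -9.5]
ee_pos: [460.9, -95.1, 225.7]
ft_force: [19.0, -5.0, -11.9]
```

Now against the stop again, at 19 N. I'll retreat, clear the view and check both joints.

```bash
python3 -m handwheel '{"translation":[[0,0.012,0],[0,0.03,0],[0,0,-0.04],[0,0,-0.04],[0,0,-0.04],[0,0,-0.04],[-0.03,-0.03,0],[-0.05,-0.03,0]],"rot":[[0,0,0],[0,0,0],[0,0,0],[0,0,0],[0,0,0],[0,0,0],[0,0,0],[0,0,0]]}' | grep -E "pos|ft"
python3 -m handwheel '{"translation":[[-0.06,-0.01,0],[-0.06,-0.01,0],[-0.06,-0.01,0],[-0.06,0,0],[-0.06,0,0],[0,0,0]],"rot":[[0,0,0],[0,0,0],[0,0,0],[0,0,0],[0,0,0],[0,0,0]]}' | grep -E "time|pos|ft"
python3 - <<'E'
from h import *
a=camera("top");b=camera("side")
cv2.imwrite("pics/t9.png",a[:,:,::-1])
cv2.imwrite("pics/c9.png",np.hstack([cv2.resize(a[140:220,215:315,::-1],(500,400),interpolation=2),cv2.resize(b[170:270,200:275,::-1],(300,400),interpolation=2)]))
s=np.array([np.cos(HOME),np.sin(HOME)])
for r,z in((0,74),(175,74)):
  p=np.r_[PIV+r*s,z];print(((proj("top",p)-[215,140]+.5)*5-.5).round(),((proj("side",p)-[200,170]+.5)*4-.5+[500,0]).round())
E
```

```text
ee_pos: [419.6, -167.2, 383.5]
ft_force: [0.7, -1.8, -0.2]
time: 20.88
ee_pos: [328.6, -458.0, 381.9]
ft_force: [0.1, 0.6, -0.2]
[ 79. 195.] [609. 192.]
[375. 255.] [704.  60.]
```

View pics/c9.png

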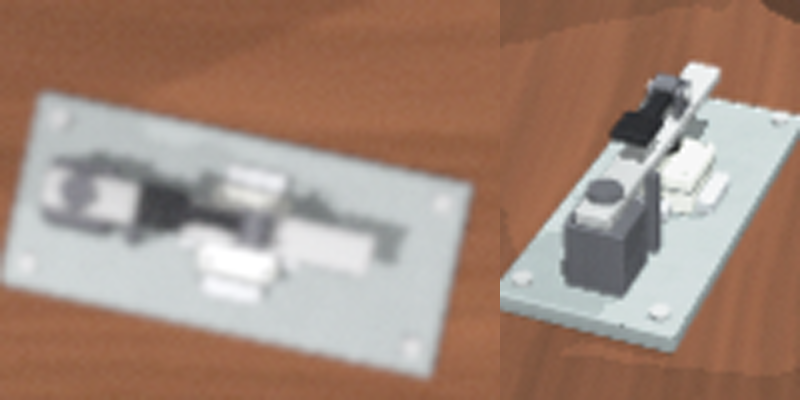

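The top crop shows the strap from (78,189) to (374,249), parallel to the plate's edges within about 0.01 rad, so it is home. The housing lies between its rails. Next I'll check the lever's flatness numerically against the pad's outer edge in the side view, about (612,130) to (655,143).

Run:
```python
from h import *
s=np.array([np.cos(HOME),np.sin(HOME)]);n=np.array([-s[1],s[0]])
for th in(.04,.13,.25):
  for w in(13,-13):
    p=np.r_[PIV+(105-70*np.cos(th)+4.5*np.sin(th))*s+w*n,90+70*np.sin(th)+4.5*np.cos(th)]
    print(th,w,((proj("side",p)-[200,170]+.5)*4-.5+[500,0]).round(),((proj("top",p)-[215,140]+.5)*5-.5).round())
```

```text
0.04 13 [610. 126.] [142. 182.]
0.04 -13 [650. 134.] [133. 227.]
0.13 13 [611. 116.] [143. 181.]
0.13 -13 [650. 124.] [134. 226.]
0.25 13 [612. 103.] [146. 181.]
0.25 -13 [652. 111.] [137. 226.]
```

The pad edge matches the fully-down angle of 0.04 rad above level. Handing in.

```bash
python3 -c "
from rig import *
print(close_job())"
```

```text
the job is handed in; nothing more can be done
None
```

The job is handed in, but I got no verdict back: in the last pictures the strap is home and the lever fully down, and the housing looks in place, but I did not measure the foot's force or the housing's shift, and pressing the lever dragged the strap out by about 0.09 rad, so I pushed it home again with the lever down.

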